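# Open a canister whose cap may be left- or right-handed

### The job

Take the red quarter-turn cap off the white canister: some of these caps unlock clockwise and some anticlockwise and you cannot see which, so try one way and, if it comes up against its stop, turn it the other way. Then lift it straight up and finish while still holding it, level, about a hand's breadth above the canister's mouth; do not put it down or let go. Leave everything else on the bench where it stands.

Things in the scene. Friction and masses are not known exactly. Their poses are not given: they have to be found in the camera images.
- canister: square white plastic canister with a blue band, 150 x 130 mm and 124 mm high, in a bent aluminium bracket screwed to the bench: it cannot move. Origin on the bench, on the vertical axis of its round mouth; z up, x along its 150 mm side, towards one of two black lock marks on its shoulder (the other is at -x).
- cap_grip (a point): red cap on the canister: flange 79 mm across, 8 mm thick, and on it an upright wing 60 mm long, 14 mm thick, 44 mm high. This point is on the cap's axis in the wing, 26 mm above the flange's top and 18 mm below the wing's top; pinch the wing across its 14 mm here. 199 mm above the bench when seated. z up, x along the wing, y across it.
- cap: the same red cap, loose, about 120 g; origin on its axis at the flange's underside, 34 mm below the grip point. A 12 mm skirt fits over the neck with 3 mm clearance. Hidden below, a crossbar along the wing reaches 20 mm under the flange. Locked, the wing lies along the canister's x within 0.1 rad and the cap can rise only 3 mm. Turning takes under 0.1 N m until a stop is met.
- mouth (a point): centre of the canister's mouth at rim height, 165 mm above the bench, axes as the canister. Turned one way from locked, the cap meets a hard stop within about 0.5 rad (do not force it); the other way it turns freely to past 1.9 rad. Which way is free changes from start to start; nothing outside shows it. The cap lifts straight off while its wing is 1.0 to 1.9 rad from the canister's x (best 1.4).
- milk_bottle: bystander: white bottle with a small red top, 72 mm across, 190 mm high, origin at the centre of its base
- jar: bystander: glass jar with steel lid, 84 mm across, 100 mm high, origin at the centre of its base
- cup: bystander: small clear cup, 70 mm across, 65 mm high, origin at the centre of its base
- pitcher: bystander: clear measuring jug with a handle, 110 mm across, 150 mm high, origin at the centre of its base
- spatula: bystander: spatula 280 mm long lying on the bench, its length along its x
- thermometer: bystander: orange and black pistol-shaped thermometer on a foot, about 110 x 50 mm and 138 mm high, origin at its base
Not all that is in view belongs to the job. Several things have the shape of the cap; the one meant has the colours described above. What is shaped like the canister but purple is not meant.

How it is judged:
By the outcome, as a careful person would: the job done as asked, in the order asked, and still so for the second after the job is handed in, while the arm keeps its last pose, push and grip.
It also fails if it takes over 48 s, if anything falls off the work surface, if the arm or the gripper's body presses on something with over 40 N, if the wrist force passes 120 N, or if a joint passes its speed limit or range.

### The arm

A 6-joint arm with a two-finger parallel gripper is mounted at the origin on the work surface. World frame = base frame: x ahead of the robot, y to its left, z up, the work surface at z = 0. Lengths are in mm, angles in rad, forces in N, time in s.
With the tool pointing down it reaches from about 400 to 925 mm from the base axis. Payload 12.5 kg.
Tool frame: the origin (TCP) lies on the front face of the gripper's body, between the roots of the fingers; the fingertips stand 78 mm ahead of it and the grasp point (between the pads) lies 59 mm ahead of it (env.nose_length is the distance from the TCP to the fingertips, in mm); z points along the fingers, y is the line along which they close (so a half turn about z gives the same grasp; the last joint's range is limited). The gripper opens to 95 mm and grips with 3 to 60 N. Pads are 20 mm wide; open, the fingers measure 119 mm over their backs; the gripper's body (75 mm by 180 mm) begins 59 mm behind the grasp point.
Start: joints at [1.081, 0.491, 1.559, -0, 1.092, -0.106], TCP at [234.011, 579.549, 292.261] pointing down, gripper open.
Joint ranges: [-3.1, 3.1], [-0.84, 2.19], [0.05, 2.79], [-1.13, 4.28], [0.06, 2.93], [-2.69, 2.69]. Speed limits (rad/s): [2.22, 2.22, 2.79, 3.14, 3.14, 3.14].

### API

Orientations are given as [roll, pitch, yaw] about the fixed x, y, z axes, in that order (R = Rz(yaw) Ry(pitch) Rx(roll)).
In Python, from cell import env gives the robot as it stands.
- The arm moves only by the tool jog_arm, never from a script. Its argument "motion" is a list of rows, each a list of 7 numbers: the turn, a rotation vector about the tool's x, y, z in degrees, then the shift along the tool's x, y, z in mm, then the finger opening in mm, from 0 to 95.1. In form: [[wx, wy, wz, x, y, z, hand], ...]. A call has 1 to 10 rows; each row shifts and turns the commanded pose from where the row before left it, along the tool's axes as they then stand; what a row does not reach is not made up. A row lasts 1/8 s, in which the tool goes at most 62.5 mm and 10.7 degrees, less where a joint would pass 70% of its speed; a pose out of reach is approached as far as the arm can. A call is refused whole if a number of a shift passes 62.5 or a number of a turn 10.7, either way. A call with a gripper value outside its range is refused whole. The fingers move at their own pace and stop on an object; the grip force is fixed at half the most. Time passes only in rows, so rows that do not move let the fingers close. It gives the time, the measured TCP pose, the force, the opening and the grip force at its end, in the units of the state.
- env.state(): the state, without advancing time (a new reading comes with each control period).
- env.read_camera(name): name is "side" or "top"; returns a dict with "color" (400x640x3 uint8, red, green, blue), "z_map" (400x640 float32, mm along the optical axis (not along the pixel's ray), 0 where there is no reading), "camera_matrix" (3x3 intrinsics, pixels), "k1" (the pictures are not rectified: a ray, as slopes to the right and down, at radius r is drawn at 1 + k1 r^2 times it, then the intrinsics apply), "world_to_cam" (4x4, takes a point from world to camera coordinates). Camera axes: x right, y up, looking along -z (the intrinsics and any distortion apply to the point x, -y, -z); pixel columns grow to the right and rows downward; lengths in mm; the calibration is good to about 2 mm. A picture is of the moment at which its call begins.
- env.job_done(): hands the job in; it is judged then, once.
Trained networks look in the newest picture that a camera, given by its name, has taken for a name from the list of things; names that differ only in an ending like _2 or _b are one class to them, and where a whole thing is asked for, a point or a joint stands for the part that bears it (a point fixed in the world has none). Each returns a list of dicts, best first, with "score" (0 to 1); they miss things now and then, are a little off and sometimes report something else, mostly with a low value. They report only what shows in the picture. A call takes as long as a camera call. They do not tell look-alikes from the thing itself.
- env.recognise(camera, thing): "location" ([column, row] in pixels, amid what is visible of it).
The state is a dict: "t": time; "joints": joint angles; "qvel": joint speeds; "tau": joint torques, N m; "eef_pos": TCP position; "tcp_rot": TCP orientation; "ft_force": force on the tool from outside, world axes, zero at the start; "moment": the same for the moment, N m; "opening": opening from 0.0 (shut) to 1.0 (fully open); "grip_force": force on a finger pad.
Only numpy, scipy, OpenCV 4.12 (cv2) and the standard library are available. Lean on these libraries where they do the work, as an engineer would, in place of code of your own. Each camera call takes 0.05 s, during which the arm holds its last target. There are 200 camera calls.

## Working session

There is one attempt and no reset: what is moved stays moved. The work goes in short steps, Python scripts to look and compute and a tool call to move; the robot and the scene stay as the last step left them, time stands still between calls to the robot, and variables do not carry over. Pictures are saved under pics/ and viewed, at most 10 in all, crops included, and the job is handed in when it is done.

Besides the shell and the picture viewer there is one more tool, called as name([rows], argument=value, ...), one row to a line, values as JSON. jog_arm: Moves the arm, as the interface text tells. Its arguments: {"type":"object","properties":{"motion":{"type":"array"}},"required":["motion"]}

```bash
mkdir -p pics
cat > h.py <<'E'
import numpy as np, cv2
from cell import env
def look(name,fn=None):
    c=env.read_camera(name)
    if fn: cv2.imwrite('pics/'+fn,c['color'][:,:,::-1])
    return c
def world(c,u,v,z=None):
    K=c['camera_matrix'];d=np.array([(u-K[0,2])/K[0,0],(v-K[1,2])/K[1,1]])
    s=d.copy()
    for _ in range(20): s=d/(1+c['k1']*(s@s))
    T=np.linalg.inv(c['world_to_cam'])
    if z is None:
        zz=c['z_map'][int(round(v)),int(round(u))]
        return (T@np.array([s[0]*zz,-s[1]*zz,-zz,1]))[:3]
    r=T[:3,:3]@np.array([s[0],-s[1],-1]);o=T[:3,3]
    return o+r*(z-o[2])/r[2]
E
python3 - <<'E'
from h import *
for n in('top','side'):
    c=look(n,n+'1.png')
    for t in('cap','canister','cap_grip'):
        for d in env.recognise(n,t):
            u,v=d['location'];print(n,t,round(d['score'],2),[round(u),round(v)],world(c,u,v).round(),c['color'][int(v),int(u)])
print(env.state())
E
```

```text
top cap 0.84 [338, 179] [ 587. -102.   33.] [196 170  55]
top cap 0.7 [230, 192] [542. 213.  72.] [175 152  50]
top canister 0.88 [353, 270] [ 323. -139.  132.] [ 99  55 129]
top canister 0.68 [289, 188] [543.  37. 177.] [160  36  34]
top cap_grip 0.89 [229, 193] [538. 216.  70.] [191 167  56]
top cap_grip 0.79 [283, 176] [570.  51. 220.] [157  34  30]
top cap_grip 0.76 [340, 175] [ 593. -104.   74.] [216 188  62]
top cap_grip 0.2 [415, 201] [ 526. -337.    5.] [135 141 138]
side cap 0.92 [385, 280] [556. 232.  29.] [200 166   0]
side cap 0.86 [300, 236] [593. -96.  29.] [190 157   0]
side cap 0.82 [338, 233] [583.  56. 183.] [108  13   6]
side canister 0.91 [334, 256] [631.  75. 124.] [178 181 173]
side canister 0.56 [335, 174] [ 358. -124.  120.] [ 90  36 122]
side cap_grip 0.61 [297, 233] [609. -95.  70.] [200 164   0]
side cap_grip 0.58 [341, 234] [576.  61. 173.] [133  15   9]
side cap_grip 0.58 [381, 277] [564. 219.  47.] [132 110   0]
side cap_grip 0.5 [449, 252] [320. 343.   7.] [118 120 128]
{'t': 0.4, 'joints': array([ 1.08138196e+00,  4.90998416e-01,  1.55891983e+00, -1.16947083e-05,
        1.09166574e+00, -1.05559306e-01]), 'qvel': array([-0.00303553, -0.00239182, -0.00202235, -0.00050971,  0.00056043,
        0.00021041]), 'tau': array([-1.17540454e-03, -6.11913800e+01, -2.58175278e+01,  6.92715403e-02,
        4.53058595e-02, -6.61428408e-05]), 'eef_pos': array([234.0266989 , 579.55038046, 292.1929338 ]), 'tcp_rot': array([3.14158514e+00, 1.12323676e-05, 2.75774299e+00]), 'ft_force': array([-0.15860503,  0.5715867 ,  0.24454031]), 'moment': array([0.00854676, 0.03103425, 0.00609332]), 'grip_force': 0.0, 'opening': 1.0023177799581597}
```

View pics/top1.png

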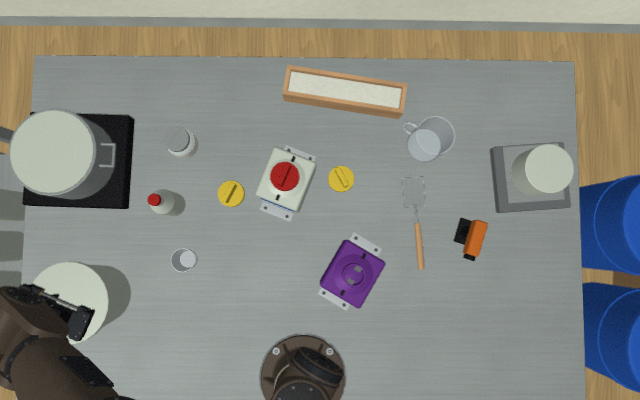

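View pics/side1.png

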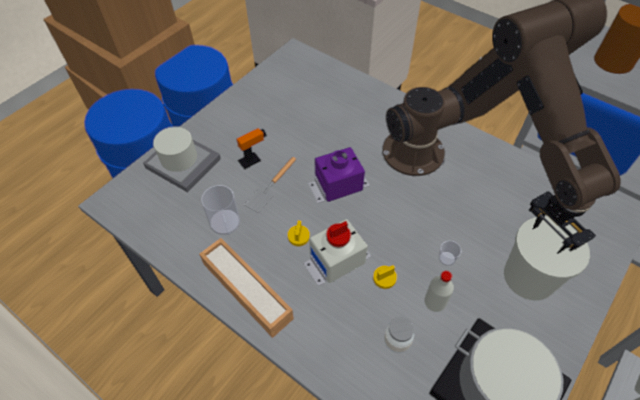

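The pictures show these things that could be taken for the cap, at top-camera pixels: the red cap on the white canister (285,177), yellow caps at (231,193) and (341,179), the purple canister's cap (354,273) and the red bottle top (155,200). I choose (285,177). Next I measure it and check it in a close crop.

Run:
```python
from h import *
c=look('top');im=c['color'];h=im.astype(int)
cv2.imwrite('pics/crop1.png',cv2.resize(im[135:230,240:330,::-1],None,fx=6,fy=6,interpolation=cv2.INTER_CUBIC))
m=np.zeros(im.shape[:2],bool);m[140:225,245:330]=1
red=m&(h[...,0]>90)&(h[...,1]<70)&(h[...,2]<70)
P=np.array([world(c,u,v) for v,u in np.argwhere(red)])
print('top heights',np.percentile(P[:,2],[5,25,50,75,95]).round())
def rect(Q,n):
    (ctr,wh,a)=cv2.minAreaRect(Q[:,:2].astype(np.float32));mu=Q[:,:2].mean(0)
    w,V=np.linalg.eigh(np.cov((Q[:,:2]-mu).T));print(n,len(Q),mu.round(1),'rect',np.round(ctr,1),np.round(wh,1),round(a,1),'axis',np.degrees(np.arctan2(V[1,1],V[0,1])).round(1),np.median(Q[:,2]).round(1))
rect(P[P[:,2]>203],'wing');rect(P[(P[:,2]>168)&(P[:,2]<188)],'flange')
A=np.array([world(c,u,v) for v,u in np.argwhere(m&~red)])
rect(A[(A[:,2]>110)&(A[:,2]<140)],'shoulder')
dark=m&(h.sum(2)<150)
for v,u in np.argwhere(dark):
    p=world(c,u,v)
    if 100<p[2]<140: print(u,v,p.round())
s=look('side');h=s['color'].astype(int);r=(h[...,0]>90)&(h[...,1]<60)&(h[...,2]<60);r[:210]=0;r[255:]=0;r[:,:310]=0;r[:,370:]=0
P=np.array([world(s,u,v) for v,u in np.argwhere(r)]);rect(P[P[:,2]>195],'side wing');rect(P[P[:,2]<186],'side flange')
```

```text
top heights [169. 172. 174. 179. 219.]
wing 126 [574.7  49. ] rect [501.1  24.1] [209.2  47.4] 18.8 axis -168.9 217.2
flange 473 [575.1  50.4] rect [576.8  50.4] [76.7 73. ] 0.6 axis 62.7 173.4
shoulder 1765 [573.7  49. ] rect [577.8  50.6] [130.6 150.4] 68.8 axis 157.7 124.6
293 157 [637.  30. 124.]
293 158 [633.  30. 132.]
292 159 [630.  33. 131.]
293 159 [630.  30. 127.]
292 160 [628.  33. 128.]
293 160 [627.  30. 129.]
292 161 [624.  33. 132.]
278 195 [529.  71. 127.]
277 196 [526.  73. 130.]
278 196 [526.  70. 129.]
277 197 [523.  73. 126.]
278 197 [523.  70. 129.]
277 198 [521.  73. 128.]
277 199 [518.  73. 128.]
side wing 129 [598.6  63.5] rect [917.8 270.1] [841.5  51.9] 33.0 axis -145.7 214.3
side flange 290 [588.7  62.4] rect [578.8  53.7] [79.2 71.2] 25.6 axis 143.6 172.9
```

View pics/crop1.png

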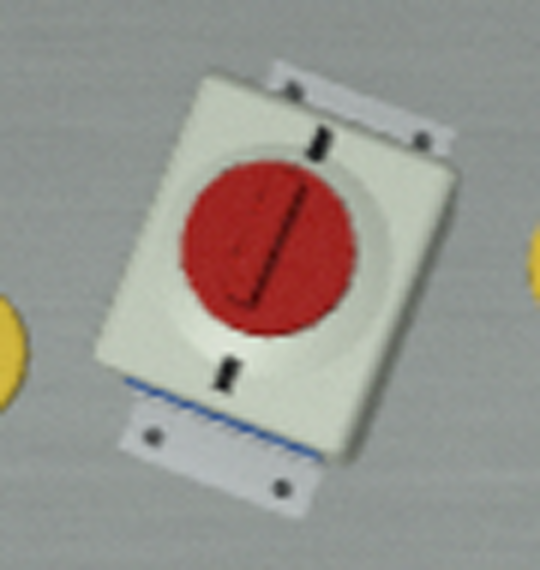

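The crop shows the red cap, its wing running between the two black marks at crop pixels (318,143) and (227,375), on the white canister with the blue band. The axis is at about (577, 50.5) and the canister's x is at about -21.2° (tool yaw 158.8°). The shoulder fit is 130.6x150.4 mm at z 125, as given. I go above it now.

jog_arm([
  [0,0,0,0,0,-40,95],
  [0,0,0,-43,-30,0,95],
  [0,0,0,-43,-30,0,95],
  [0,0,0,-43,-30,0,95],
  [0,0,0,-43,-30,0,95],
  [0,0,0,-43,-30,0,95],
  [0,0,0,-43,-30,0,95],
  [0,0,0,-43,-30,0,95],
  [0,0,0,-43,-30,0,95],
  [0,0,0,-43,-30,0,95],
])

```text
t: 1.75
eef_pos: [492.5, 182.7, 332.5]
tcp_rot: [3.141, 0.0, 2.758]
ft_force: [0.4, 1.2, -1.0]
opening: 0.997
grip_force: 0.0
```

jog_arm([
  [0,0,0,-43,-30,0,95],
  [0,0,0,-43,-30,0,95],
  [0,0,0,-42,-30,0,95],
  [0,0,-0.8,0,0,0,95],
  [0,0,0,0,0,0,95],
])

```text
t: 2.38
eef_pos: [576.5, 53.0, 332.1]
tcp_rot: [3.141, -0.001, 2.771]
ft_force: [0.2, 0.6, 0.3]
opening: 1.0
grip_force: 0.0
```

Run:
```python
from h import *
c=look('side');cv2.imwrite('pics/s2.png',cv2.resize(c['color'][140:300,240:440,::-1],None,fx=4,fy=4,interpolation=cv2.INTER_CUBIC))
s=env.state();print(s['eef_pos'],s['tcp_rot'],s['joints'].round(3))
# cap wing: fit model wing-top edge direction from side view: project points at given pose
```

```text
[576.30884109  53.49231388 332.2627353 ] [ 3.14144887e+00 -2.75602813e-04  2.77203041e+00] [-0.022  0.387  1.623  0.     1.132 -1.223]
```

View pics/s2.png

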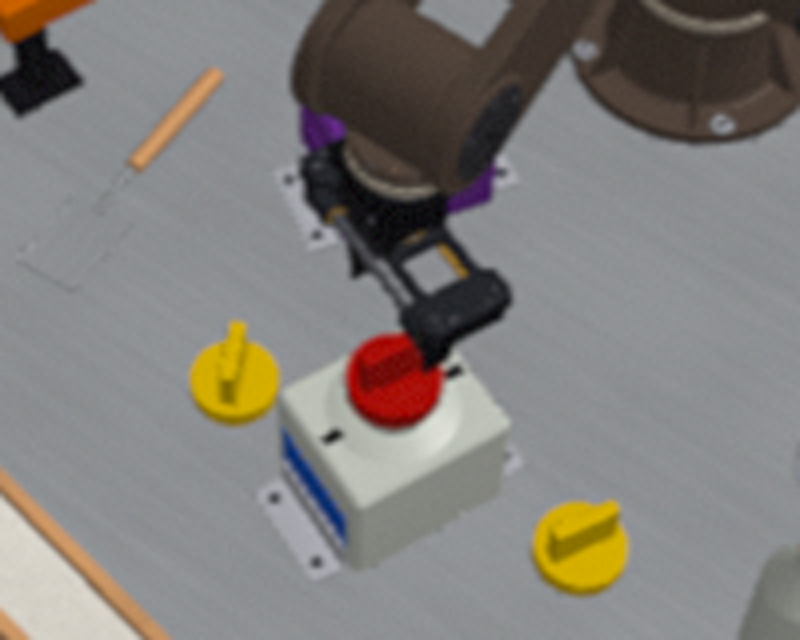

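The side crop shows the open fingers above the red wing (crop ~(390,360)), lined up across it. I descend and close.

jog_arm([
  [0,0,0,-1.5,-2.5,25,95],
  [0,0,0,0,0,30,95],
  [0,0,0,0,0,18,95],
  [0,0,0,0,0,0,95],
  [0,0,0,0,0,0,30],
  [0,0,0,0,0,0,5],
  [0,0,0,0,0,0,5],
  [0,0,0,0,0,0,5],
  [0,0,0,0,0,0,5],
  [0,0,0,0,0,0,5],
])

```text
t: 3.68
eef_pos: [577.3, 50.0, 259.2]
tcp_rot: [3.141, 0.0, 2.772]
ft_force: [0.0, -0.5, 0.4]
opening: 0.426
grip_force: 0.0
```

Run:
```python
from h import *
c=look('side');cv2.imwrite('pics/s3.png',cv2.resize(c['color'][170:290,280:400,::-1],None,fx=5,fy=5,interpolation=cv2.INTER_CUBIC))
s=env.state();print(s)
```

```text
{'t': 3.725, 'joints': array([-2.76142700e-02,  4.61929165e-01,  1.71168069e+00,  1.10545366e-04,
        9.67957560e-01, -1.22856565e+00]), 'qvel': array([ 0.00027512,  0.00101263, -0.00149957, -0.00158069,  0.0014389 ,
       -0.00146347]), 'tau': array([ 1.02344053e-03, -5.69978213e+01, -2.34959668e+01, -4.80689836e-03,
        9.09566693e-02,  2.17721968e-04]), 'eef_pos': array([577.25068992,  49.99842101, 259.20918839]), 'tcp_rot': array([ 3.14149840e+00, -6.78547145e-06,  2.77168503e+00]), 'ft_force': array([-0.11199589, -0.36299141, -0.1104957 ]), 'moment': array([-0.01173413,  0.00961071,  0.00022581]), 'grip_force': 0.0, 'opening': 0.38493364132098357}
```

View pics/s3.png

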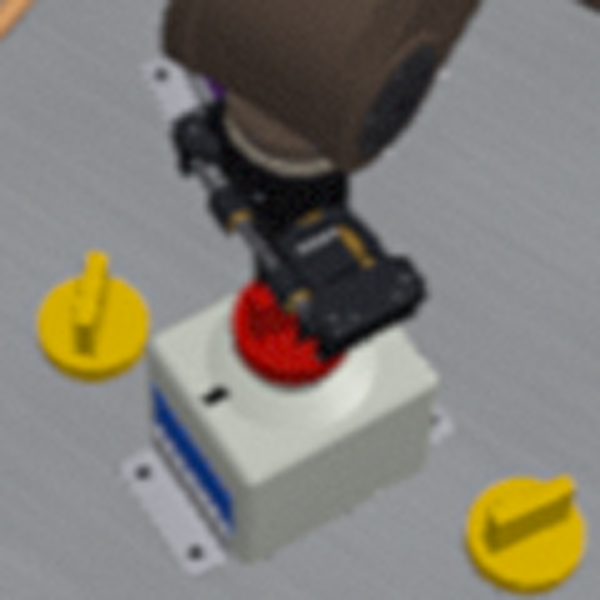

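The picture shows the fingers straddling the wing, still closing at opening 0.38. I keep closing.

jog_arm([
  [0,0,0,0,0,0,5],
  [0,0,0,0,0,0,5],
  [0,0,0,0,0,0,5],
  [0,0,0,0,0,0,5],
  [0,0,0,0,0,0,5],
  [0,0,0,0,0,0,5],
  [0,0,0,0,0,0,5],
])

```text
t: 4.6
eef_pos: [577.3, 50.0, 259.2]
tcp_rot: [3.142, 0.0, 2.772]
ft_force: [0.6, -0.2, -0.9]
opening: 0.145
grip_force: 30.0
```

Run:
```python
from h import *
s=env.state();print({k:s[k] for k in('eef_pos','ft_force','moment','opening','grip_force')})
```

```text
{'eef_pos': array([577.25792028,  50.00351948, 259.22056121]), 'ft_force': array([ 0.63185962, -0.18890853, -0.8553327 ]), 'moment': array([ 0.02488665, -0.02629251, -0.01387414]), 'opening': 0.14520889931999126, 'grip_force': 29.993731677532196}
```

Gripped: opening about 14 mm at 30 N, with almost no side force. I try one way gently (tool +z is clockwise from above).

jog_arm([
  [0,0,4,0,0,0,5],
  [0,0,4,0,0,0,5],
  [0,0,0,0,0,0,5],
])

```text
t: 4.97
eef_pos: [577.2, 50.0, 259.2]
tcp_rot: [3.142, -0.0, 2.633]
ft_force: [-0.0, 0.4, 0.0]
opening: 0.147
grip_force: 30.0
```

```bash
cat > st.py <<'E'
from h import *
s=env.state();print({k:s[k].round(3) if hasattr(s[k],'round') else s[k] for k in('t','eef_pos','tcp_rot','joints','ft_force','moment','opening','grip_force')})
E
python3 st.py
```

```text
{'t': 4.975, 'eef_pos': array([577.237,  50.017, 259.239]), 'tcp_rot': array([ 3.142, -0.   ,  2.633]), 'joints': array([-0.028,  0.462,  1.712,  0.   ,  0.968, -1.089]), 'ft_force': array([-0.033,  0.398,  0.004]), 'moment': array([-0.081, -0.004, -0.021]), 'opening': 0.14675390597291657, 'grip_force': 29.99336689710617}
```

jog_arm([
  [0,0,3,0,0,0,5],
  [0,0,3,0,0,0,5],
  [0,0,0,0,0,0,5],
])

```text
t: 5.35
eef_pos: [577.2, 50.0, 259.2]
tcp_rot: [3.142, -0.0, 2.529]
ft_force: [-1.1, 0.7, -0.1]
opening: 0.148
grip_force: 30.0
```

```bash
python3 st.py
```

```text
{'t': 5.35, 'eef_pos': array([577.22 ,  50.028, 259.227]), 'tcp_rot': array([ 3.142, -0.   ,  2.529]), 'joints': array([-0.028,  0.462,  1.712,  0.   ,  0.968, -0.986]), 'ft_force': array([-1.075,  0.653, -0.075]), 'moment': array([-0.065, -0.014, -0.003]), 'opening': 0.14838167071111094, 'grip_force': 29.993215799331665}
```

jog_arm([
  [0,0,3,0,0,0,5],
  [0,0,3,0,0,0,5],
  [0,0,0,0,0,0,5],
])

```text
t: 5.72
eef_pos: [577.2, 50.0, 259.2]
tcp_rot: [3.142, -0.0, 2.425]
ft_force: [-0.3, 0.2, 0.1]
opening: 0.144
grip_force: 30.0
```

```bash
python3 st.py
```

```text
{'t': 5.725, 'eef_pos': array([577.235,  50.007, 259.23 ]), 'tcp_rot': array([ 3.142, -0.   ,  2.425]), 'joints': array([-0.028,  0.462,  1.712,  0.   ,  0.968, -0.882]), 'ft_force': array([-0.332,  0.159,  0.059]), 'moment': array([ 0.014,  0.018, -0.062]), 'opening': 0.14385844810165058, 'grip_force': 29.99333381652832}
```

jog_arm([
  [0,0,3,0,0,0,5],
  [0,0,3,0,0,0,5],
  [0,0,0,0,0,0,5],
])

```text
t: 6.1
eef_pos: [577.2, 50.0, 259.2]
tcp_rot: [3.142, -0.0, 2.32]
ft_force: [-0.3, -0.1, -0.2]
opening: 0.143
grip_force: 30.0
```

```bash
python3 st.py
```

```text
{'t': 6.1, 'eef_pos': array([577.234,  50.009, 259.225]), 'tcp_rot': array([ 3.142, -0.   ,  2.32 ]), 'joints': array([-0.028,  0.462,  1.712,  0.   ,  0.968, -0.777]), 'ft_force': array([-0.295, -0.102, -0.237]), 'moment': array([-0.035,  0.016, -0.035]), 'opening': 0.1425176334219061, 'grip_force': 29.993208646774292}
```

jog_arm([
  [0,0,3,0,0,0,5],
  [0,0,3,0,0,0,5],
  [0,0,0,0,0,0,5],
])

```text
t: 6.48
eef_pos: [577.2, 50.0, 259.2]
tcp_rot: [3.142, -0.0, 2.216]
ft_force: [0.7, 0.1, 0.1]
opening: 0.147
grip_force: 30.0
```

```bash
python3 st.py
```

```text
{'t': 6.475, 'eef_pos': array([577.22 ,  50.045, 259.209]), 'tcp_rot': array([ 3.142, -0.   ,  2.216]), 'joints': array([-0.028,  0.462,  1.712,  0.   ,  0.968, -0.673]), 'ft_force': array([0.655, 0.142, 0.093]), 'moment': array([-0.042, -0.003, -0.005]), 'opening': 0.14683315301830238, 'grip_force': 29.993318617343903}
```

jog_arm([
  [0,0,4,0,0,0,5],
  [0,0,4,0,0,0,5],
  [0,0,0,0,0,0,5],
])

```text
t: 6.85
eef_pos: [577.2, 50.0, 259.2]
tcp_rot: [-3.142, -0.0, 2.076]
ft_force: [-1.3, -0.1, 0.3]
opening: 0.146
grip_force: 30.0
```

```bash
python3 st.py
python3 - <<'E'
from h import *
c=look('side');cv2.imwrite('pics/s4.png',cv2.resize(c['color'][170:290,280:400,::-1],None,fx=5,fy=5,interpolation=cv2.INTER_CUBIC))
E
```

```text
{'t': 6.85, 'eef_pos': array([577.219,  49.986, 259.195]), 'tcp_rot': array([-3.142, -0.   ,  2.076]), 'joints': array([-0.028,  0.462,  1.712,  0.   ,  0.968, -0.533]), 'ft_force': array([-1.258, -0.113,  0.274]), 'moment': array([-0.06 , -0.009, -0.027]), 'opening': 0.14618751918365083, 'grip_force': 29.993529617786407}
```

View pics/s4.png

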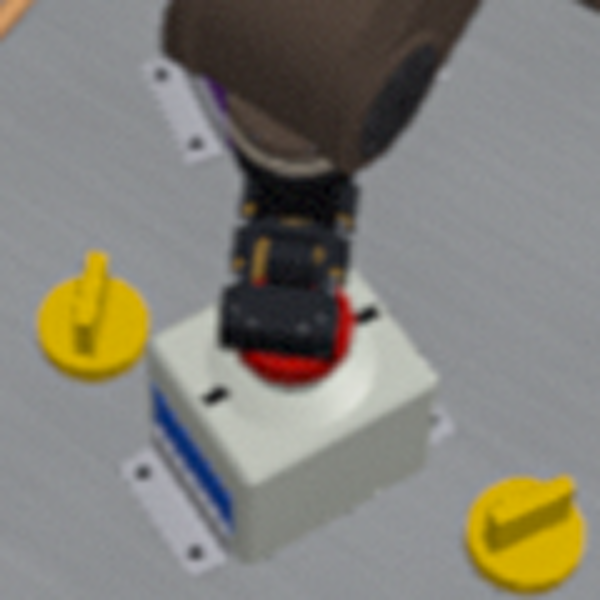

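The picture shows the gripper still on the cap (crop (290,330)), turned 40° (0.70 rad) with no torque built up, so it is past where the stop would be and this way is free. I go on to 80° (1.4 rad).

jog_arm([
  [0,0,5,0,0,0,5],
  [0,0,5,0,0,0,5],
  [0,0,5,0,0,0,5],
  [0,0,5,0,0,0,5],
  [0,0,5,0,0,0,5],
  [0,0,5,0,0,0,5],
  [0,0,5,0,0,0,5],
  [0,0,5,0,0,0,5],
  [0,0,0,0,0,0,5],
])

```text
t: 8.02
eef_pos: [577.2, 50.0, 259.2]
tcp_rot: [-3.142, -0.0, 1.378]
ft_force: [1.0, 0.1, 0.3]
opening: 0.148
grip_force: 30.0
```

```bash
python3 st.py
```

```text
{'t': 8.025, 'eef_pos': array([577.241,  50.02 , 259.205]), 'tcp_rot': array([-3.142, -0.   ,  1.378]), 'joints': array([-0.028,  0.462,  1.712,  0.   ,  0.968,  0.165]), 'ft_force': array([1.025, 0.126, 0.346]), 'moment': array([-0.083,  0.027, -0.02 ]), 'opening': 0.1480314879575908, 'grip_force': 29.993621706962585}
```

Now a careful lift of 8 mm, watching the force.

jog_arm([
  [0,0,0,0,0,-2,5],
  [0,0,0,0,0,-3,5],
  [0,0,0,0,0,-3,5],
  [0,0,0,0,0,0,5],
])

```text
t: 8.52
eef_pos: [577.3, 50.0, 267.6]
tcp_rot: [3.141, -0.0, 1.376]
ft_force: [0.5, 0.6, -1.7]
opening: 0.143
grip_force: 30.0
```

```bash
python3 st.py
```

```text
{'t': 8.525, 'eef_pos': array([577.32 ,  50.029, 267.58 ]), 'tcp_rot': array([ 3.141, -0.   ,  1.376]), 'joints': array([-0.028,  0.452,  1.703,  0.   ,  0.986,  0.167]), 'ft_force': array([ 0.482,  0.625, -1.657]), 'moment': array([-0.108,  0.118,  0.02 ]), 'opening': 0.14301087912058438, 'grip_force': 29.993430376052856}
```

The weight of about 1.2 N now hangs from the hand, so the cap is off its lock. I lift to about 100 mm.

jog_arm([
  [0,0,0,0,0,-8,5],
  [0,0,0,0,0,-12,5],
  [0,0,0,0,0,-16,5],
  [0,0,0,0,0,-18,5],
  [0,0,0,0,0,-18,5],
  [0,0,0,0,0,-12,5],
  [0,0,0,0,0,-6,5],
  [0,0,0,0,0,-2,5],
  [0,0,0,0,0,0,5],
  [0,0,0,0,0,0,5],
])

```text
t: 9.78
eef_pos: [577.2, 50.0, 358.7]
tcp_rot: [-3.141, 0.0, 1.375]
ft_force: [0.5, 0.2, -2.0]
opening: 0.148
grip_force: 30.0
```

```bash
python3 st.py
python3 - <<'E'
from h import *
c=look('side');cv2.imwrite('pics/s5.png',cv2.resize(c['color'][150:290,260:420,::-1],None,fx=4,fy=4,interpolation=cv2.INTER_CUBIC))
h=c['color'].astype(int);r=(h[...,0]>90)&(h[...,1]<60)&(h[...,2]<60);r[:150]=0;r[290:]=0;r[:,280:].copy();r[:,:280]=0;r[:,400:]=0
P=np.array([world(c,u,v) for v,u in np.argwhere(r)]);print(len(P),np.percentile(P,[5,50,95],axis=0).round())
E
```

```text
{'t': 9.775, 'eef_pos': array([577.202,  50.025, 358.735]), 'tcp_rot': array([-3.141,  0.   ,  1.375]), 'joints': array([-0.028,  0.365,  1.583,  0.   ,  1.194,  0.168]), 'ft_force': array([ 0.489,  0.25 , -2.032]), 'moment': array([-0.1  ,  0.143,  0.027]), 'opening': 0.14836109408491682, 'grip_force': 29.99337136745453}
347 [[551.  35. 263.]
 [590.  68. 273.]
 [615.  87. 316.]]
```

View pics/s5.png

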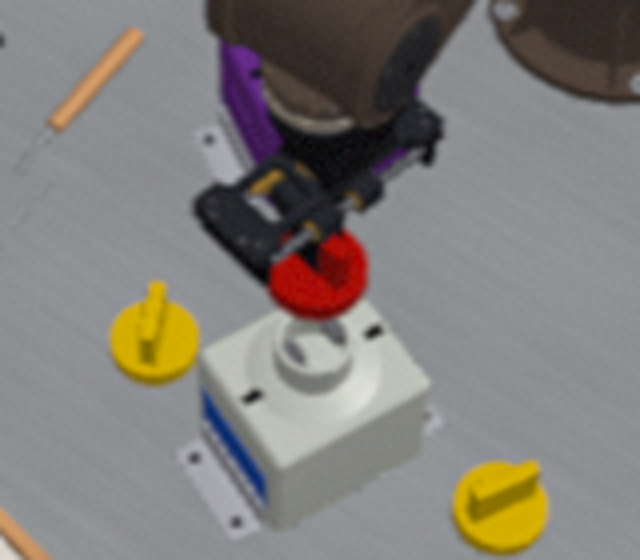

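The picture shows the mouth open at crop (318,350) and the red cap held level above it at (320,275). The flange is at z of about 265–273, roughly 100 mm above the mouth. I hand it in.

```bash
python3 -c "
from cell import env
print(env.job_done())"
```

```text
the job is handed in; nothing more can be done
None
```

The red cap unlocked clockwise on the first try without meeting a stop; it is off the canister and held level about 100 mm above the mouth, and the job is handed in (no verdict was returned).

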